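# Release and take off a bayonet signal lamp

### The arm

A 6-joint arm with a two-finger parallel gripper is mounted at the origin on the work surface. World frame = base frame: x ahead of the robot, y to its left, z up, the work surface at z = 0. Lengths are in m, angles in rad, forces in N, time in s.
With the tool pointing down it reaches from about 0.3 to 0.775 m from the base axis. Payload 14.6 kg.
Tool frame: the origin (TCP) lies between the finger pads; the fingertips stand 19 mm ahead of it and the grasp point (between the pads) is the TCP; z points along the fingers, y is the direction in which the jaws open and shut (so a half turn about z gives the same grasp; the last joint's range is limited). The gripper opens to 94 mm and grips with 3 to 60 N. Pads are 16 mm wide; open, the fingers measure 119 mm over their backs; the gripper's body (75 mm by 177 mm) begins 78 mm behind the grasp point.
Start: joints at [1.154, 0.3, 1.521, -0, 1.321, -0.067], TCP at [0.188, 0.517, 0.224] pointing down, gripper open.
Joint ranges: [-3.03, 3.03], [-0.79, 2.21], [0.23, 2.52], [-1.04, 4.18], [0, 3.07], [-2.55, 2.55]. Speed limits (rad/s): [2.22, 2.22, 2.57, 3.14, 3.14, 3.14].

### API

Orientations are given as [roll, pitch, yaw] about the fixed x, y, z axes, in that order (R = Rz(yaw) Ry(pitch) Rx(roll)).
In Python, from station import telemetry, vision, ctrl gives the robot as it stands. The module is installed in compiled form; this text tells all that it offers.
- The arm moves only by the shell command python3 -m creep 'ROWS' [FORCE]. ROWS is JSON, a list of rows, each a list of 3 entries, a list of its own where there are three numbers: the shift along the tool's x, y, z in units of 50 mm (1.0 is 50 mm), then the turn about the tool's z in units of 8 degrees (1.0 is 8 degrees), then the opening, from 0 (shut) to 1 (fully open). In form: [[[tx, ty, tz], twist, gripper], ...]. A call has 1 to 12 rows; each row is the pose to reach, as a shift and turn from the pose commanded when the call began, along the tool's axes at that moment; what a row does not reach only later rows make up. A row lasts 1/10 s, in which the tool goes at most 50 mm and 8.59 degrees, less where a joint would pass 70% of its speed; a pose out of reach is approached as far as the arm can. A call with a gripper value outside its range is refused whole. The fingers move at their own pace and stop on an object; FORCE is the grip in N (left out, the last holds). Time passes only in rows, so rows that repeat a pose let the fingers close. It gives the time, the measured TCP pose, the force and the opening at its end, in the units of the state.
- telemetry.get_obs(): the state, without advancing time (a new reading comes with each control period).
- vision.camera(name): name is "side" or "top"; returns a dict with "img" (400x640x3 uint8, red, green, blue), "depth" (400x640 float32, m along the optical axis (not along the pixel's ray), 0 where there is no reading), "vertical_fov" (degrees; the focal length in pixels is half the picture's height over the tangent of half this angle, whatever the lens; pixels are square), "cx", "cy" (the principal point, pixels), "dist" ([k1, k2, p1, p2, k3] as OpenCV has them; the pictures are not rectified), "extrinsics" (4x4, takes a point from camera to world coordinates). Camera axes: x right, y down, z forward; pixel columns grow to the right and rows downward; lengths in m; the calibration is good to about 2 mm. A picture is of the moment at which its call begins.
- ctrl.hand_in(): hands the job in, once; it reports no verdict.
The state is a dict: "time_s": time; "qpos": joint angles; "joint_vel": joint speeds; "tau": joint torques, N m; "ee_pos": TCP position; "eef_rot": TCP orientation; "force": force on the tool from outside, world axes, zero at the start; "moment": the same for the moment, N m; "grip_width": finger opening in m.
Only numpy, scipy, OpenCV 4.12 (cv2) and the standard library are available. Lean on these libraries where they do the work, as an engineer would, in place of code of your own. Each camera call takes 0.05 s, during which the arm holds its last target.

### The job

Take the signal lamp out of its bayonet mount on the repair desk: gently press the mount's chrome release button fully home, push the lamp's lever anticlockwise (seen from above) about a quarter turn until you feel it stop and the lamp springs up, then lift the lamp straight off. Set it down, without dropping it, standing upright on its foot in the shallow aluminium tray and let go; hold the lamp by its bakelite neck, not by the glass, and leave the other things on the desk where they are.

Things in the scene. Friction and masses are not known exactly. Their poses are not given: they have to be found in the camera images.
- mount: Fixed black bakelite bayonet mount: round foot 88 mm across, 12 mm high; on it a socket ring 68 mm across, 42 mm high, mostly hidden under the lamp's flange; a tongue to one side carries the chrome release button. Origin: centre of the underside, on the desk, on the lamp's axis; z up. Locked, the lamp's lever points along the mount's +y (within 5 degrees). Stand no more than 45 N on it.
- slots_level (a point): On the mount's axis at the ring's top, 42 mm above the desk. The lever unlocks anticlockwise seen from above. The exit slots are hidden and differ from mount to mount: 65 to 120 degrees from locked, felt as a hard stop. A spring pushes the lamp up with about 8 N; at the slots it rises about 6 mm (once the push on the lever is eased) and only there lifts out, straight up, clear 26 mm above locked.
- button_top (a point): Centre of the top of the chrome release button when fully out, 32 mm above the desk, 60 mm from the mount's axis, 60 degrees clockwise of the mount's +x. Button 20 mm across in a collar 29 mm across, its rim 20 mm above the desk. This point is fixed to the mount; it does not move with the button.
- release (a joint): Travel of the release button, m: 0 fully out, 0.008 fully home (top 24 mm above the desk), where it stops dead. It slides straight down against a steady friction of about 5 N and stays where it is left; it may start up to 2 mm down. Over 6.5 mm counts as home. Until it is well down the lever cannot be turned.
- lamp: The lamp, black bakelite, 0.13 to 0.21 kg. Origin: centre of its foot; z up its axis, x along its lever. From the foot up: stem 38 mm across (0 to 28 mm) with two lugs (54 mm over them, 2 to 8 mm), flange 60 mm across (28 to 34 mm), neck 38 mm across (34 to 74 mm), amber glass bulb 25 mm across (74 to 94 mm), to be left unsqueezed. Locked in the mount its foot is 16 mm above the desk.
- lamp_grip (a point): Half-way up the lamp's ribbed bakelite neck, on its axis, 56 mm above its foot: the place to grip it, 38 mm across. z up, x along the lever. 72 mm above the desk with the lamp locked.
- lever_tab (a point): Centre of the upturned tab at the end of the lamp's radial lever, 66 mm from its axis and 38 mm above its foot. Tab 12 x 12 mm across, 20 mm high (28 to 48 mm above the foot); the lever is a bar 12 mm wide, 28 to 40 mm above the foot, from flange to tab. x outwards along the lever, z up. Unlocked, about 1 to 4 N at the tab turns it.
- lamp_foot (a point): Centre of the lamp's underside (flat end of its stem, 38 mm across); axes as lamp.
- tray: Fixed shallow open aluminium tray, 130 mm (its x) by 170 mm (its y), rim 14 mm high, walls and floor 4 mm thick. Origin: centre of its underside; the inner floor is 4 mm above it. The lamp stands on its foot in it; its lever clears the rim.
- cover: Bystander: cream validator top cover, 110 x 150 x 34 mm, loose. Origin under its centre.
- probe: Bystander: chrome test probe lying on the desk, about 150 mm long, 12 mm thick.
- screw0: Bystander: brass thumb screw standing on its head, 22 mm across, 27 mm high.
- screw1: Bystander: a second such screw.
- screw2: Bystander: a third such screw.
- spare_socket: Bystander: small loose empty bakelite lamp socket without lever or button, 56 mm across, 34 mm high.
- driver: Bystander: screwdriver lying on the desk.
Things that resemble listed ones, but are neither listed nor needed, are in the scene too. What is shaped like the lamp but green is not meant.

How it is judged:
On the way, in this order (a step that is already met when the one before it is completed fails the run):
1. the release button is pressed home (more than 6.5 mm down) (value of joint release above 0.0065 m), for 0.05 s.
2. the lamp is turned to the slots and has risen out of its lock (angle between the x axis of lamp_foot and the y axis of mount, either way round above 0.9 rad and z of lamp_foot in the frame of mount above 0.0195 m), for 0.05 s.
3. the lamp is lifted clear of the mount, held upright (z of lamp_foot in the frame of mount above 0.045 m and angle between lamp_foot's own z axis and vertical below 0.5 rad), for 0.05 s.
At the end, for the whole second after the job is handed in: The lamp stands upright (within 7 degrees) and at rest on its foot on the tray's floor, its whole foot within the tray (axis within 45 mm along x and 65 mm along y of the tray's centre), released (x of lamp_foot in the frame of tray between -0.045 and 0.045 m and y of lamp_foot in the frame of tray between -0.065 and 0.065 m and z of lamp_foot in the frame of tray between 0.001 and 0.0075 m and angle between lamp_foot's own z axis and vertical below 0.12 rad and linear speed of lamp below 0.02 m/s and angular speed of lamp below 0.15 rad/s); the robot touches nothing.
It fails at once if the mount or its button is loaded with more than 45 N (contact force between any of the arm, the fingers and mount above 45 N).
It fails at once if the glass bulb is touched with more than 5 N (contact force between the fingers and lamp_c0 above 5 N).
It fails at once if the lamp falls (faster than 0.6 m/s while not held) (linear speed of lamp above 0.6 m/s and contact force between the fingers and lamp below 0.05 N).
It fails at once if a bystander is moved by more than 20 mm (distance of any of cover, probe, screw0, screw1, screw2, spare_socket, driver from where it was at the start of the episode above 0.02 m).
It also fails if it takes over 67 s, if anything falls off the work surface, if the arm or the gripper's body presses on something with over 40 N, if the wrist force passes 120 N, or if a joint passes its speed limit or range.

## Working session

There is one attempt and no reset: what is moved stays moved. The work goes in short steps, Python scripts to look and compute and a shell command to move; the robot and the scene stay as the last step left them, time stands still between calls to the robot, and variables do not carry over. Pictures are saved under pics/ and viewed, and the job is handed in when it is done.

```bash
mkdir -p pics; python3 - <<'E'
from station import telemetry, vision, ctrl
import cv2,numpy as np
print(telemetry.get_obs())
for n in("side","top"):
    c=vision.camera(n)
    cv2.imwrite(f"pics/{n}0.png",c["img"][:,:,::-1]); np.savez(f"{n}0.npz",**c)
    print(n,c["vertical_fov"],c["cx"],c["cy"],c["dist"],c["extrinsics"].round(4).tolist())
E
```

```text
{'time_s': 0.0, 'qpos': array([ 1.15438468e+00,  3.00464819e-01,  1.52154589e+00, -3.29443709e-06,
        1.32069810e+00, -6.65938251e-02]), 'joint_vel': array([-7.91088050e-04, -3.31637085e-04,  5.44773818e-04, -2.43729311e-05,
        7.75277865e-04,  1.07606010e-03]), 'tau': array([ 1.95112414e-03, -5.31812847e+01, -3.52731800e+01,  7.09411665e-02,
        2.43060436e-02, -8.87274109e-05]), 'ee_pos': array([0.18840811, 0.51648148, 0.22390465]), 'eef_rot': array([-3.14047877e+00, -7.10896038e-05,  2.79177561e+00]), 'force': array([0.42235444, 0.23079192, 0.01286801]), 'moment': array([-0.00424774,  0.03626596,  0.01996444]), 'grip_width': 0.09406042078773515}
side 43.03857896891692 314.0334705450741 198.82758198682814 [-0.05506124  0.          0.          0.          0.        ] [[-0.976, -0.1477, 0.1598, 0.3549], [-0.2176, 0.6474, -0.7304, 0.986], [0.0044, -0.7477, -0.6641, 0.9963], [0.0, 0.0, 0.0, 1.0]]
top 53.86905894368641 322.68126929276514 194.77979868770123 [-0.01970674  0.          0.          0.          0.        ] [[-0.0073, -0.9957, 0.0921, 0.4507], [-1.0, 0.0069, -0.0054, -0.0041], [0.0048, -0.0922, -0.9957, 1.2265], [0.0, 0.0, 0.0, 1.0]]
```

View pics/top0.png

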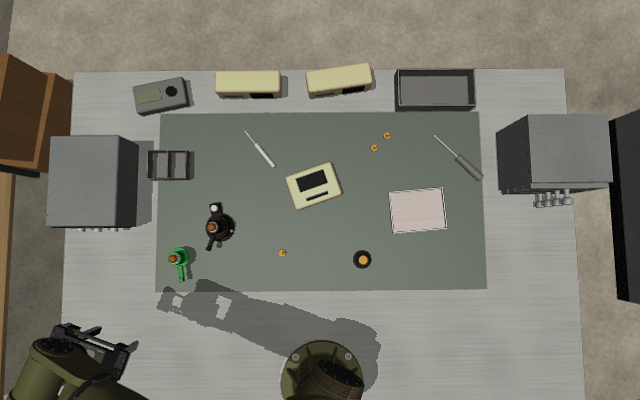

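View pics/side0.png

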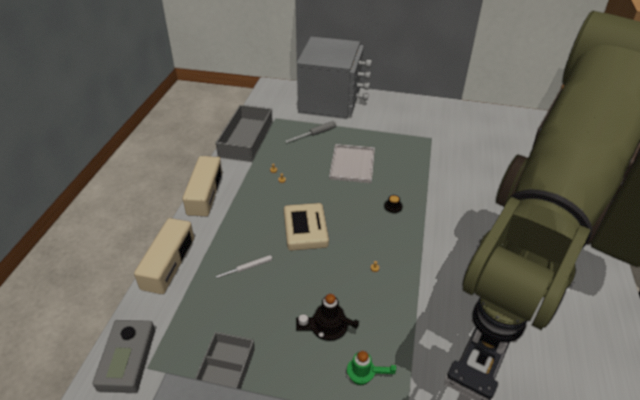

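The top view shows the black lamp in its mount at about (218,228) and the green decoy at (178,260). The tray candidates are the pale flat one (418,210), a dark bin (435,90) and a divided box (170,165). I'll enlarge these areas.

```bash
python3 - <<'E'
import cv2,numpy as np
t=cv2.imread("pics/top0.png");s=cv2.imread("pics/side0.png")
def crop(im,x0,y0,w,h,k): return cv2.resize(im[y0:y0+h,x0:x0+w],None,fx=k,fy=k,interpolation=cv2.INTER_CUBIC)
cv2.imwrite("pics/c1.png",crop(t,180,190,80,60,10))
cv2.imwrite("pics/c2.png",crop(s,280,280,100,75,8))
cv2.imwrite("pics/c3.png",crop(t,370,170,100,75,8))
E
```

```text
(no output)
```

View pics/c1.png

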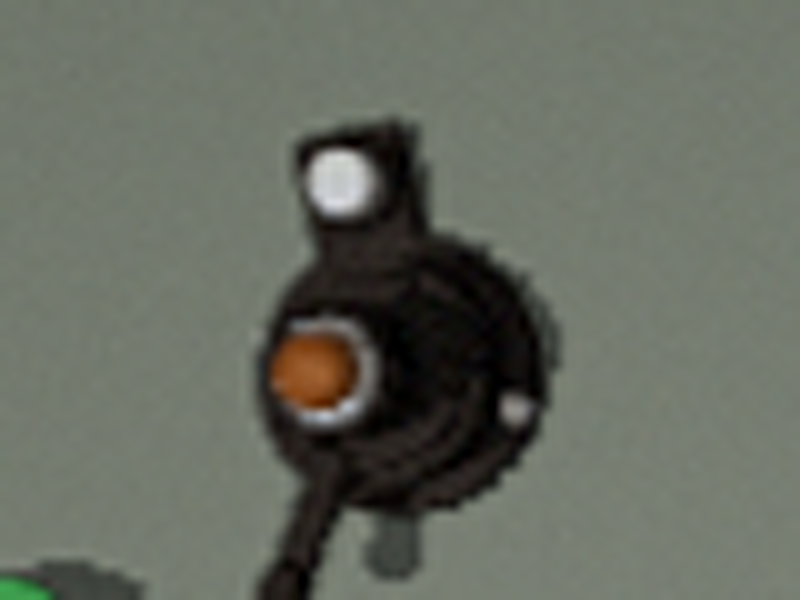

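View pics/c2.png

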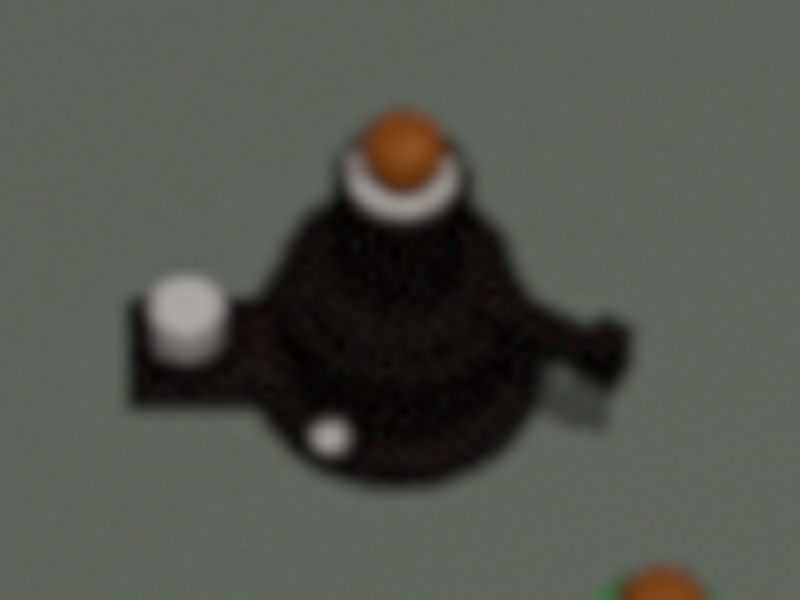

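View pics/c3.png

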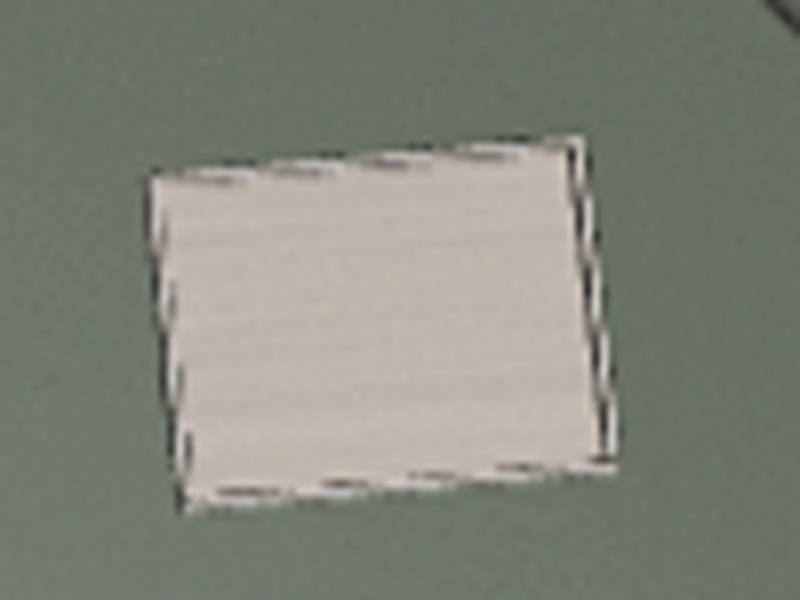

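The crops show the black lamp with the amber bulb at top px (211.5,227), and its chrome button on the tongue at top px (214,208) and side px (303.5,318). The lever points down in the top image. The tray is the pale 57x43 px rectangle, whose size fits 170x130 mm; the dark bins are deeper and don't fit. Next I'll triangulate.

```bash
cat > h.py <<'E'
import numpy as np,cv2
def cam(n,tag="0"):
    return dict(np.load(f"{n}{tag}.npz"))
def ray(c,px):
    f=200/np.tan(np.radians(float(c["vertical_fov"])/2))
    K=np.array([[f,0,c["cx"]],[0,f,c["cy"]],[0,0,1]],float)
    p=cv2.undistortPoints(np.array([[px]],float),K,c["dist"].astype(float))[0,0]
    E=c["extrinsics"]; d=E[:3,:3]@np.array([p[0],p[1],1]); return E[:3,3],d
def tri(ct,pt,cs,ps):
    o1,d1=ray(ct,pt);o2,d2=ray(cs,ps)
    A=np.stack([d1,-d2],1);t=np.linalg.lstsq(A,o2-o1,rcond=None)[0]
    a=o1+t[0]*d1;b=o2+t[1]*d2
    return (a+b)/2,np.linalg.norm(a-b)
def atz(c,p,z):
    o,d=ray(c,p);return o+d*(z-o[2])/d[2]
def proj(c,P):
    f=200/np.tan(np.radians(float(c["vertical_fov"])/2))
    K=np.array([[f,0,c["cx"]],[0,f,c["cy"]],[0,0,1]],float)
    E=np.linalg.inv(c["extrinsics"])
    return cv2.projectPoints(np.asarray(P,float).reshape(-1,1,3),cv2.Rodrigues(E[:3,:3])[0],E[:3,3],K,c["dist"].astype(float))[0][:,0]
E
python3 - <<'E'
from h import *
t=cam("top");s=cam("side")
T=lambda u,v:(180+(u+.5)/10-.5,190+(v+.5)/10-.5)
S=lambda u,v:(280+(u+.5)/8-.5,280+(v+.5)/8-.5)
R=lambda u,v:(370+(u+.5)/8-.5,170+(v+.5)/8-.5)
for n,a,b,z in(("ring",T(326,370),S(403,172),.09),("button",T(340,182),S(188,303),.032),("dot",T(516,408),S(331,437),.02)):
    print(n,*tri(t,a,s,b),atz(t,a,z),atz(s,b,z))
cs=[R(150,177),R(580,137),R(616,468),R(183,510)]
P=np.array([atz(t,c,.014) for c in cs]);print(P.round(4),P.mean(0),[np.linalg.norm(P[i]-P[i-1]) for i in range(4)])
im=cv2.imread("pics/top0.png");cv2.imwrite("pics/c4.png",cv2.resize(im[205:265,160:240],None,fx=10,fy=10,interpolation=cv2.INTER_CUBIC))
E
```

```text
ring [0.46599782 0.30936114 0.08692555] 0.0005537818226876859 [0.46623112 0.30854769 0.09      ] [0.46534665 0.3116285  0.09      ]
button [0.52418924 0.32286746 0.0260449 ] 0.000282299694320175 [0.52396446 0.3212652  0.032     ] [0.52300926 0.32693022 0.032     ]
dot [ 0.47125125  0.29252969 -0.07146914] 0.0316404763269635 [0.45524225 0.26951076 0.02      ] [0.47566894 0.35357843 0.02      ]
[[ 0.5712 -0.2143  0.014 ]
 [ 0.5856 -0.3822  0.014 ]
 [ 0.4573 -0.3916  0.014 ]
 [ 0.4426 -0.2241  0.014 ]] [ 0.51419208 -0.30303769  0.014     ] [np.float64(0.12890108734589584), np.float64(0.1685132852834329), np.float64(0.12865195811258118), np.float64(0.16816979894208808)]
```

View pics/c4.png

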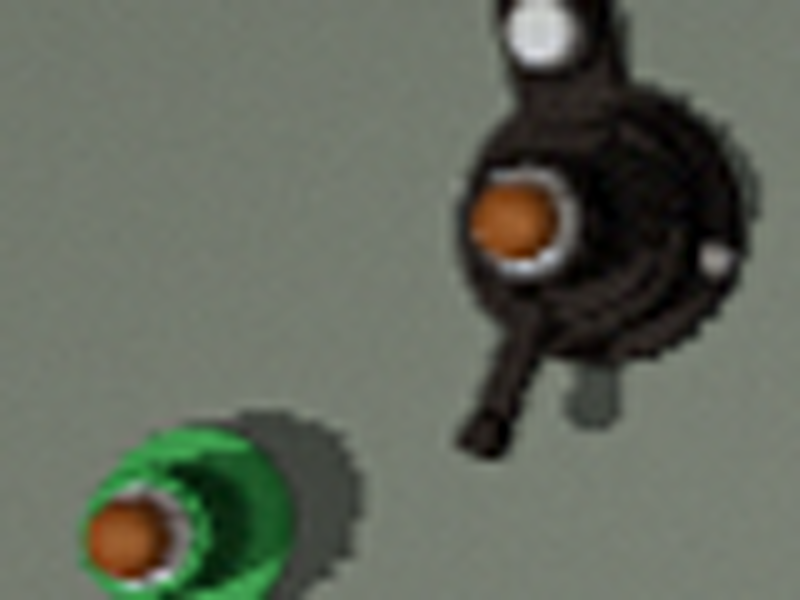

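```bash
python3 - <<'E'
from h import *
t=cam("top");s=cam("side")
T=lambda u,v:(160+(u+.5)/10-.5,205+(v+.5)/10-.5)
S=lambda u,v:(280+(u+.5)/8-.5,280+(v+.5)/8-.5)
a,b=T(483,434),S(608,328)
print("tabtop",*tri(t,a,s,b),atz(t,a,.064),atz(s,b,.064))
print("green ring",*tri(t,T(140,538),s,(363,357)),atz(t,T(130,538),.1))
# model check
A=np.array([.466,.3095,0])
for ang in(153,158,163,168):
    d=np.array([np.cos(np.radians(ang)),np.sin(np.radians(ang)),0])
    P=A+d*.066+[0,0,.064]; print(ang,P,proj(t,P),proj(s,P),a,b)
for p in ([.466,.3095,.09],[.466,.3095,.012]): print(proj(t,p),proj(s,p))
b=A+.06*np.array([np.cos(.2286),np.sin(.2286),0])+[0,0,.031];print(b,proj(t,b),proj(s,b))
E
```

```text
tabtop [0.40387057 0.32848541 0.05961974] 0.000124772891073887 [0.40410835 0.32724232 0.064     ] [0.40357984 0.33155398 0.064     ]
green ring [0.37463311 0.42333438 0.07467094] 0.0010713988534436587 [0.37684395 0.4168206  0.1       ]
153 [0.40719357 0.33946337 0.064     ] [[203.70872022 246.91489924]] [[353.34264125 323.23338611]] (207.85, 247.95) (355.5625, 320.5625)
158 [0.40480587 0.33422404 0.064     ] [[205.47705219 247.72458613]] [[354.81267122 321.46094475]] (207.85, 247.95) (355.5625, 320.5625)
163 [0.40288389 0.32879653 0.064     ] [[207.31319086 248.3740721 ]] [[356.07706927 319.58995487]] (207.85, 247.95) (355.5625, 320.5625)
168 [0.40144226 0.32322217 0.064     ] [[209.20299884 248.85825985]] [[357.12759382 317.63650776]] (207.85, 247.95) (355.5625, 320.5625)
[[211.81835329 226.63262443]] [[329.83507518 300.24386891]]
[[218.79935711 226.92959436]] [[328.96822033 320.93804023]]
[0.52443908 0.32309685 0.031     ] [[213.04060223 207.61771283]] [[302.84863491 316.21091717]]
```

```bash
cat > go.py <<'E'
import sys,numpy as np
from station import telemetry
from scipy.spatial.transform import Rotation as Ro
o=telemetry.get_obs(); R=Ro.from_euler('xyz',o["eef_rot"]).as_matrix()
x,y,z,yaw=map(float,sys.argv[1:5])
d=R.T@(np.array([x,y,z])-o["ee_pos"])
dy=(np.degrees(o["eef_rot"][2])-yaw+180)%360-180
print("units",(d/.05).round(3),"twist",round(dy/8,3))
print(o["time_s"],o["ee_pos"].round(4),np.degrees(o["eef_rot"]).round(2),o["force"].round(2),round(o["grip_width"],4))
E
python3 go.py 0.5238 0.3235 0.12 73
```

```text
units [-7.624 -1.325  2.079] twist 10.87
0.1 [0.1884 0.5165 0.2239] [-179.94   -0.    159.96] [-0.15  0.67 -0.32] 0.094
```

```bash
python3 -m creep '[[[-0.7,-0.12,0],1,0],[[-1.4,-0.25,0],2,0],[[-2.1,-0.37,0],3,0],[[-2.8,-0.5,0],4,0],[[-3.5,-0.62,0],5,0],[[-4.2,-0.74,0],6,0],[[-4.9,-0.86,0],7,0],[[-5.6,-0.98,0],8,0],[[-6.3,-1.1,0],9,0],[[-7,-1.22,0],10,0],[[-7.62,-1.325,0],10.87,0],[[-7.62,-1.325,0],10.87,0]]' 20; python3 go.py 0.5238 0.3235 0.07 73
```

```text
time_s: 1.3
ee_pos: [0.526, 0.3217, 0.2235]
eef_rot: [-3.141, 0.001, 1.267]
force: [-0.8, -0.1, -0.5]
grip_width: 0.002
units [ 0.025 -0.052  3.07 ] twist -0.052
1.3 [0.526  0.3217 0.2235] [-1.7997e+02  6.0000e-02  7.2580e+01] [-0.85 -0.15 -0.47] 0.002
```

```bash
python3 -m creep '[[[0,0,0.5],0,0],[[0,0,1],0,0],[[0,0,1.5],0,0],[[0,0,2],0,0],[[0,0,2.5],0,0],[[0,0,2.8],0,0],[[0,0,3.0],0,0],[[0,0,3.07],0,0],[[0,0,3.07],0,0]]'; python3 go.py 0.5238 0.3235 0.052 73
python3 - <<'E'
from station import vision
import cv2,numpy as np
for n,x,y in(("top",180,180),("side",265,265)):
    c=vision.camera(n);np.savez(f"{n}1.npz",**c)
    cv2.imwrite(f"pics/{n}1.png",cv2.resize(c["img"][y:y+75,x:x+100,::-1],None,fx=6,fy=6,interpolation=cv2.INTER_CUBIC))
a=cv2.imread("pics/top1.png");b=cv2.imread("pics/side1.png");cv2.imwrite("pics/b1.png",cv2.resize(np.hstack([a,b]),None,fx=.66,fy=.66))
E
```

```text
time_s: 2.2
ee_pos: [0.5238, 0.3241, 0.0713]
eef_rot: [3.141, -0.0, 1.274]
force: [-0.1, -0.3, 0.5]
grip_width: 0.0002
units [-0.011  0.003  0.385] twist 0.002
2.2 [0.5238 0.3241 0.0713] [ 1.7998e+02 -2.0000e-02  7.3020e+01] [-0.1  -0.26  0.55] 0.0002
```

View pics/b1.png

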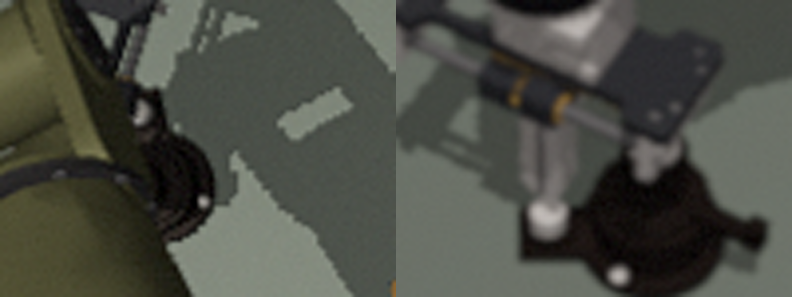

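The side crop shows the fingertips directly over the chrome button, at (548,215). The gripper body overhangs the bulb, so I'll twist it aside for clearance before pressing.

```bash
python3 -m creep '[[[0,0,0],1,0],[[0,0,0],2,0],[[0,0,0],3,0],[[0,0,0],4,0],[[0,0,0.1],5,0],[[0,0,0.2],5.5,0],[[0,0,0.3],5.5,0],[[0,0,0.36],5.5,0],[[0,0,0.36],5.5,0],[[0,0,0.36],5.5,0]]'; python3 go.py 0.5238 0.3235 0.043 29
```

```text
time_s: 3.3
ee_pos: [0.5238, 0.3239, 0.0532]
eef_rot: [-3.142, -0.0, 0.507]
force: [-0.1, 0.5, 0.3]
grip_width: 0.0003
units [-0.005  0.008  0.204] twist 0.008
3.3 [0.5238 0.3239 0.0532] [-1.800e+02 -2.000e-02  2.906e+01] [-0.08  0.51  0.31] 0.0003
```

```bash
python3 -m creep '[[[0,0,0.03],0,0],[[0,0,0.06],0,0],[[0,0,0.09],0,0],[[0,0,0.12],0,0],[[0,0,0.12],0,0],[[0,0,0.12],0,0]]'; python3 go.py 0.5238 0.3235 0.043 29
python3 -m creep '[[[0,0,0.01],0,0],[[0,0,0.02],0,0],[[0,0,0.03],0,0],[[0,0,0.04],0,0],[[0,0,0.05],0,0],[[0,0,0.05],0,0],[[0,0,0.05],0,0]]'; python3 go.py 0.5238 0.3235 0.043 29
```

```text
time_s: 3.9
ee_pos: [0.5238, 0.3239, 0.047]
eef_rot: [3.142, -0.0, 0.506]
force: [0.5, 0.1, 2.4]
grip_width: 0.0006
units [-0.004  0.007  0.081] twist 0.0
3.9 [0.5238 0.3239 0.047 ] [ 1.8e+02 -2.0e-02  2.9e+01] [0.55 0.07 2.44] 0.0006
time_s: 4.6
ee_pos: [0.5238, 0.3239, 0.0444]
eef_rot: [-3.142, -0.0, 0.506]
force: [1.1, 0.4, 3.4]
grip_width: 0.0005
units [-0.004  0.007  0.029] twist -0.001
4.6 [0.5238 0.3239 0.0444] [-1.800e+02 -1.000e-02  2.899e+01] [1.1  0.38 3.42] 0.0005
```

```bash
python3 -m creep '[[[0,0,0.01],0,0],[[0,0,0.015],0,0],[[0,0,0.02],0,0],[[0,0,0.02],0,0]]'; python3 -m creep '[[[0,0,0.01],0,0],[[0,0,0.01],0,0]]';python3 -m creep '[[[0,0,0.01],0,0],[[0,0,0.01],0,0]]'
```

```text
time_s: 5.0
ee_pos: [0.5238, 0.3239, 0.0435]
eef_rot: [3.142, -0.0, 0.506]
force: [2.0, 1.3, 4.2]
grip_width: 0.0004
time_s: 5.2
ee_pos: [0.5238, 0.3239, 0.0432]
eef_rot: [3.142, -0.0, 0.506]
force: [0.6, 0.6, 6.5]
grip_width: 0.001
time_s: 5.4
ee_pos: [0.5239, 0.3239, 0.043]
eef_rot: [3.142, -0.001, 0.506]
force: [-0.4, -0.5, 9.9]
grip_width: 0.0006
```

```bash
python3 -m creep '[[[0,0,0.01],0,0],[[0,0,0.01],0,0]]';python3 -m creep '[[[0,0,-0.3],0,0],[[0,0,-0.9],0,0],[[0,0,-1.5],-1,0],[[0,0,-1.5],-2,0],[[0,0,-1.5],-3,0],[[0,0,-1.5],-4,0],[[0,0,-1.5],-5,0],[[0,0,-1.5],-5.5,0],[[0,0,-1.5],-5.5,0]]'; python3 go.py 0.411 0.354 0.12 73
```

```text
time_s: 5.6
ee_pos: [0.5239, 0.324, 0.0429]
eef_rot: [3.142, -0.001, 0.506]
force: [-1.6, -0.9, 13.5]
grip_width: 0.0006
time_s: 6.5
ee_pos: [0.5234, 0.3237, 0.1169]
eef_rot: [-3.141, 0.001, 1.275]
force: [0.8, 0.1, -0.5]
grip_width: 0.0007
units [-0.076 -2.326 -0.06 ] twist 0.007
6.5 [0.5234 0.3237 0.1169] [-1.7996e+02  4.0000e-02  7.3060e+01] [ 0.81  0.14 -0.47] 0.0007
```

```bash
python3 -m creep '[[[0,0,-0.6],0,0],[[0,0,-1.1],0,0],[[0,-0.5,-1.1],0,0],[[-0.03,-1.1,-1.1],0,0],[[-0.06,-1.7,-1.1],0,0],[[-0.08,-2.1,-1.1],0,0],[[-0.08,-2.33,-1.1],0,0],[[-0.08,-2.33,-1.1],0,0],[[-0.08,-2.33,-1.1],0,0]]'; python3 go.py 0.411 0.354 0.067 73
python3 - <<'E'
from station import vision
import cv2,numpy as np
c=vision.camera("side");cv2.imwrite("pics/side2.png",cv2.resize(c["img"][240:390,240:440,::-1],None,fx=4,fy=4,interpolation=cv2.INTER_CUBIC))
E
```

```text
time_s: 7.4
ee_pos: [0.4117, 0.354, 0.1721]
eef_rot: [3.141, -0.0, 1.273]
force: [0.6, 0.3, -0.9]
grip_width: 0.0003
units [-0.005 -0.014  2.101] twist -0.006
7.4 [0.4117 0.354  0.1721] [179.99  -0.    72.95] [ 0.63  0.35 -0.87] 0.0003
```

View pics/side2.png

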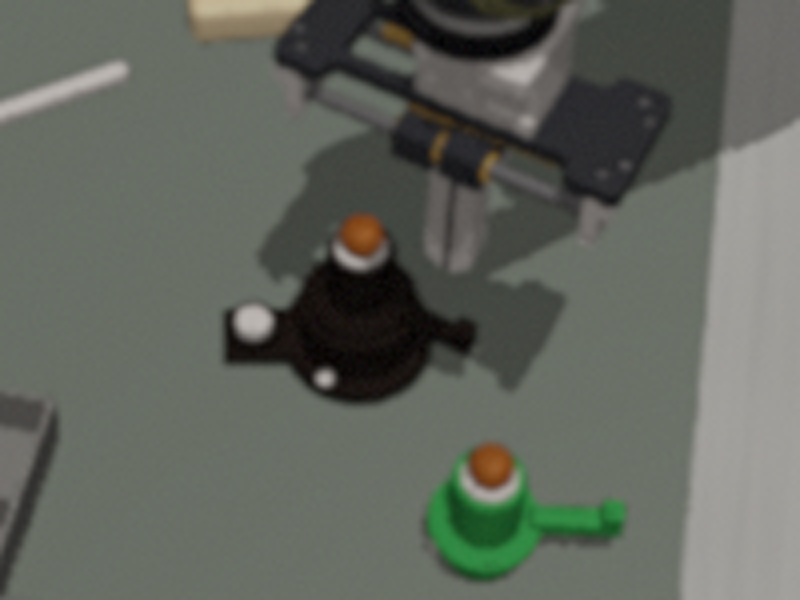

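The button now looks pressed flush at (253,322). The fingers hang beside the lever tab, on its clockwise side, and clear of the green lamp at (490,510). I'll go down behind the tab.

```bash
python3 -m creep '[[[0,0,0.5],0,0],[[0,0,1.0],0,0],[[0,0,1.5],0,0],[[0,0,1.9],0,0],[[0,0,2.1],0,0],[[0,0,2.1],0,0],[[0,0,2.1],0,0]]'; python3 go.py 0.411 0.354 0.067 73
python3 - <<'E'
# push schedule: TCP on circle r=66 behind tab by 14mm; print world targets and units relative to start pose yaw73
import numpy as np
A=np.array([.466,.3095]);y0=np.radians(73)
ex=np.array([np.cos(y0),np.sin(y0)]);ey=np.array([np.sin(y0),-np.cos(y0)])
p0=np.array([.411,.354])
for a in range(163,291,8):
    r=np.radians(a);u=np.array([np.cos(r),np.sin(r)]);n=np.array([-u[1],u[0]])
    p=A+.066*u-.014*n;d=(p-p0)/.05
    print(a,p.round(4),round(d@ex,3),round(d@ey,3),"twist",(163-a)/8)
E
```

```text
time_s: 8.15
ee_pos: [0.4117, 0.3542, 0.0677]
eef_rot: [3.141, -0.001, 1.274]
force: [0.1, -0.6, -0.2]
grip_width: -0.0
units [-0.009 -0.013  0.013] twist -0.004
8.15 [0.4117 0.3542 0.0677] [ 1.7997e+02 -4.0000e-02  7.2970e+01] [ 0.05 -0.63 -0.22] -0.0
163 [0.407  0.3422] -0.25 -0.008 twist 0.0
171 [0.403  0.3337] -0.436 -0.034 twist -1.0
179 [0.4003 0.3246] -0.624 -0.034 twist -2.0
187 [0.3988 0.3154] -0.811 -0.008 twist -3.0
195 [0.3986 0.3059] -0.992 0.044 twist -4.0
203 [0.3998 0.2966] -1.163 0.121 twist -5.0
211 [0.4022 0.2875] -1.323 0.221 twist -6.0
219 [0.4059 0.2788] -1.467 0.342 twist -7.0
227 [0.4107 0.2708] -1.593 0.482 twist -8.0
235 [0.4167 0.2635] -1.698 0.638 twist -9.0
243 [0.4236 0.257 ] -1.781 0.807 twist -10.0
251 [0.4313 0.2517] -1.839 0.986 twist -11.0
259 [0.4397 0.2474] -1.872 1.172 twist -12.0
267 [0.4486 0.2443] -1.878 1.36 twist -13.0
275 [0.4578 0.2425] -1.858 1.547 twist -14.0
283 [0.4672 0.242 ] -1.813 1.73 twist -15.0
```

```bash
python3 -m creep '[[[-0.12,-0.01,0],0,0],[[-0.25,-0.01,0],0,0],[[-0.35,-0.02,0],-0.5,0],[[-0.44,-0.03,0],-1,0],[[-0.44,-0.03,0],-1,0]]'; python3 go.py 0.403 0.3337 0.067 81
python3 -m creep '[[[0,0,0],0,0]]'
```

```text
time_s: 8.65
ee_pos: [0.4033, 0.333, 0.0676]
eef_rot: [3.141, -0.001, 1.414]
force: [-0.3, -0.4, 0.5]
grip_width: 0.0004
units [ 0.012 -0.008  0.013] twist 0.005
8.65 [0.4033 0.333  0.0676] [ 1.7996e+02 -4.0000e-02  8.1040e+01] [-0.32 -0.41  0.51] 0.0004
time_s: 8.75
ee_pos: [0.4033, 0.3334, 0.0674]
eef_rot: [3.141, -0.0, 1.411]
force: [-0.2, -0.2, 0.1]
grip_width: 0.0003
```

```bash
cat > arc.py <<'E'
import numpy as np,sys
from station import telemetry
o=telemetry.get_obs();p0=o["ee_pos"][:2];y0=o["eef_rot"][2];a1=float(sys.argv[1]);st=float(sys.argv[2]);off=float(sys.argv[3]) if len(sys.argv)>3 else .014
A=np.array([.466,.3095])
ex=np.array([np.cos(y0),np.sin(y0)]);ey=np.array([np.sin(y0),-np.cos(y0)])
a=np.degrees(y0)%360+90
while a<a1:
    a+=st
    r=np.radians(a);u=np.array([np.cos(r),np.sin(r)]);n=np.array([-u[1],u[0]])
    p=A+.066*u-off*n;d=(p-p0)/.05
    print(round(a,1),round(d@ex,3),round(d@ey,3),"twist",round((np.degrees(y0)%360+90-a)/8,2))
E
python3 arc.py 211 8
```

```text
178.9 -0.179 -0.033 twist -1.0
186.9 -0.368 -0.033 twist -2.0
194.9 -0.554 -0.007 twist -3.0
202.9 -0.735 0.045 twist -4.0
210.9 -0.907 0.122 twist -5.0
218.9 -1.066 0.222 twist -6.0
```

```bash
python3 -m creep '[[[-0.09,-0.02,0],-0.5,0],[[-0.18,-0.03,0],-1,0],[[-0.27,-0.03,0],-1.5,0],[[-0.37,-0.03,0],-2,0]]';python3 -m creep '[[[-0.09,-0.02,0],-0.5,0],[[-0.18,-0.03,0],-1,0],[[-0.27,-0.03,0],-1.5,0],[[-0.37,-0.03,0],-2,0]]'; python3 arc.py 211 8
python3 - <<'E'
from station import vision
import cv2,numpy as np
c=vision.camera("side");cv2.imwrite("pics/side3.png",cv2.resize(c["img"][240:390,240:440,::-1],None,fx=4,fy=4,interpolation=cv2.INTER_CUBIC))
E
```

```text
time_s: 9.15
ee_pos: [0.3989, 0.3156, 0.0672]
eef_rot: [3.141, -0.0, 1.694]
force: [0.0, 1.2, 1.0]
grip_width: 0.0005
time_s: 9.55
ee_pos: [0.3997, 0.297, 0.0672]
eef_rot: [3.141, -0.0, 1.973]
force: [-0.9, 0.6, -0.0]
grip_width: 0.0005
211.1 -0.196 -0.028 twist -1.0
```

View pics/side3.png

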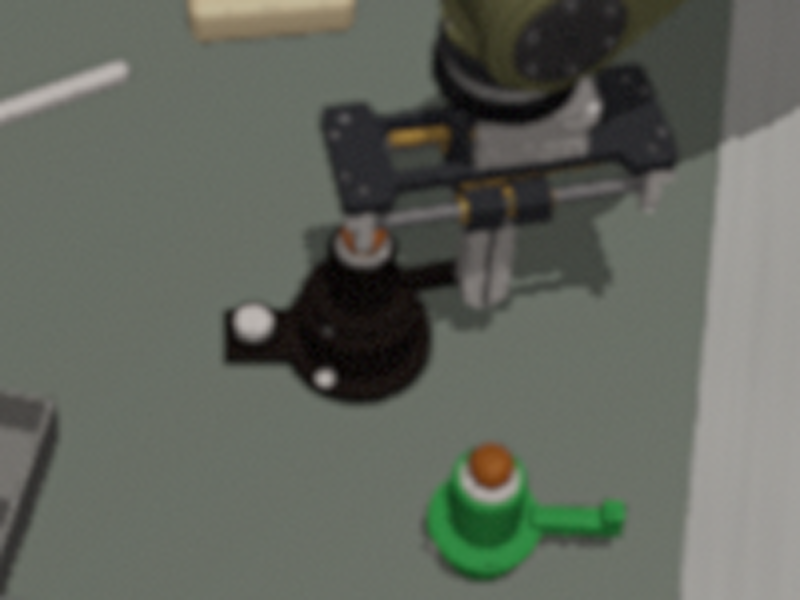

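The lever is following the fingers. I'll take coarse steps to about 223° (60° of turn), then fine steps with force checks.

```bash
python3 -m creep '[[[-0.09,-0.02,0],-0.5,0],[[-0.18,-0.03,0],-1,0],[[-0.27,-0.03,0],-1.5,0],[[-0.37,-0.03,0],-2,0]]';python3 -m creep '[[[-0.045,-0.01,0],-0.25,0],[[-0.09,-0.02,0],-0.5,0],[[-0.09,-0.02,0],-0.5,0]]'; python3 arc.py 231 2
```

```text
time_s: 10.0
ee_pos: [0.4056, 0.2795, 0.0671]
eef_rot: [3.141, -0.0, 2.251]
force: [-0.3, 1.9, -0.1]
grip_width: 0.0004
time_s: 10.3
ee_pos: [0.4077, 0.2752, 0.0671]
eef_rot: [3.141, 0.0, 2.319]
force: [-1.0, 0.6, 0.7]
grip_width: 0.0007
224.9 -0.058 -0.008 twist -0.25
226.9 -0.104 -0.016 twist -0.5
228.9 -0.151 -0.021 twist -0.75
230.9 -0.198 -0.026 twist -1.0
232.9 -0.245 -0.028 twist -1.25
```

```bash
for i in 1; do :; done; python3 -m creep '[[[-0.05,-0.01,0],-0.25,0],[[-0.1,-0.016,0],-0.5,0]]'; python3 -m creep '[[[-0.045,-0.01,0],-0.25,0],[[-0.09,-0.02,0],-0.5,0]]'; python3 -m creep '[[[-0.045,-0.01,0],-0.25,0],[[-0.09,-0.02,0],-0.5,0]]'
```

```text
time_s: 10.5
ee_pos: [0.4103, 0.2712, 0.067]
eef_rot: [-3.142, -0.0, 2.389]
force: [-0.6, 0.1, 0.3]
grip_width: 0.0002
time_s: 10.7
ee_pos: [0.413, 0.2672, 0.067]
eef_rot: [-3.141, 0.0, 2.459]
force: [-0.0, -0.3, 0.5]
grip_width: 0.0006
time_s: 10.9
ee_pos: [0.4159, 0.2636, 0.067]
eef_rot: [-3.141, 0.0, 2.529]
force: [-0.2, 0.8, 0.1]
grip_width: 0.001
```

```bash
python3 arc.py 240 2
```

```text
236.9 -0.059 -0.001 twist -0.25
238.9 -0.106 -0.009 twist -0.5
240.9 -0.152 -0.014 twist -0.75
```

```bash
python3 -m creep '[[[-0.05,-0.002,0],-0.25,0],[[-0.1,-0.008,0],-0.5,0]]'; python3 -m creep '[[[-0.045,-0.005,0],-0.25,0],[[-0.09,-0.015,0],-0.5,0]]'
```

```text
time_s: 11.1
ee_pos: [0.4197, 0.2604, 0.0669]
eef_rot: [-3.141, 0.0, 2.599]
force: [-0.5, -0.8, -0.2]
grip_width: 0.0005
time_s: 11.3
ee_pos: [0.4232, 0.2575, 0.0669]
eef_rot: [-3.141, -0.0, 2.669]
force: [-1.6, 0.5, 0.7]
grip_width: 0.0003
```

```bash
python3 arc.py 250 2
```

```text
244.9 -0.054 -0.012 twist -0.25
246.9 -0.101 -0.02 twist -0.5
248.9 -0.148 -0.025 twist -0.75
250.9 -0.194 -0.03 twist -1.0
```

```bash
python3 -m creep '[[[-0.05,-0.012,0],-0.25,0],[[-0.1,-0.02,0],-0.5,0]]'; python3 -m creep '[[[-0.045,-0.01,0],-0.25,0],[[-0.09,-0.02,0],-0.5,0]]'
```

```text
time_s: 11.5
ee_pos: [0.4262, 0.2547, 0.0669]
eef_rot: [-3.141, -0.002, 2.738]
force: [-14.4, 8.1, 6.8]
grip_width: 0.0002
time_s: 11.7
ee_pos: [0.428, 0.2529, 0.0667]
eef_rot: [-3.141, -0.007, 2.808]
force: [-28.4, 17.5, 13.7]
grip_width: 0.0006
```

```bash
python3 arc.py 256 2;python3 - <<'E'
from station import vision
import cv2,numpy as np
c=vision.camera("side");cv2.imwrite("pics/side4.png",cv2.resize(c["img"][240:390,240:440,::-1],None,fx=4,fy=4,interpolation=cv2.INTER_CUBIC))
E
```

```text
252.9 -0.113 -0.011 twist -0.25
254.9 -0.16 -0.019 twist -0.5
256.9 -0.206 -0.024 twist -0.75
```

View pics/side4.png

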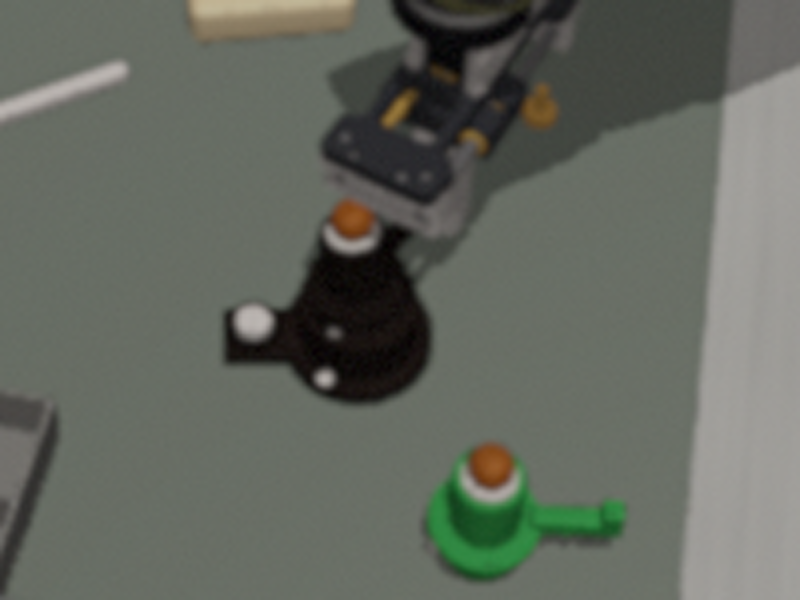

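A hard stop is felt, at 33 N and about 82° of turn, and the bulb already sits higher (row 220 against 235). Now I'll ease the push.

```bash
python3 -m creep '[[[0.1,0,0],0,0],[[0.2,0,0],0,0],[[0.4,0,0],0,0],[[0.6,0,0],0,0],[[0.6,0,0],0,0]]';python3 - <<'E'
from station import vision
import cv2,numpy as np
for n in("side","top"):
    c=vision.camera(n);np.savez(f"{n}2.npz",**c)
    x,y=((270,250) if n=="side" else (180,190))
    cv2.imwrite(f"pics/{n}5.png",cv2.resize(c["img"][y:y+75,x:x+100,::-1],None,fx=8,fy=8,interpolation=cv2.INTER_CUBIC))
E
```

```text
time_s: 12.25
ee_pos: [0.4015, 0.2616, 0.0669]
eef_rot: [-3.141, -0.0, 2.81]
force: [-0.2, -0.1, 0.4]
grip_width: 0.0002
```

View pics/side5.png

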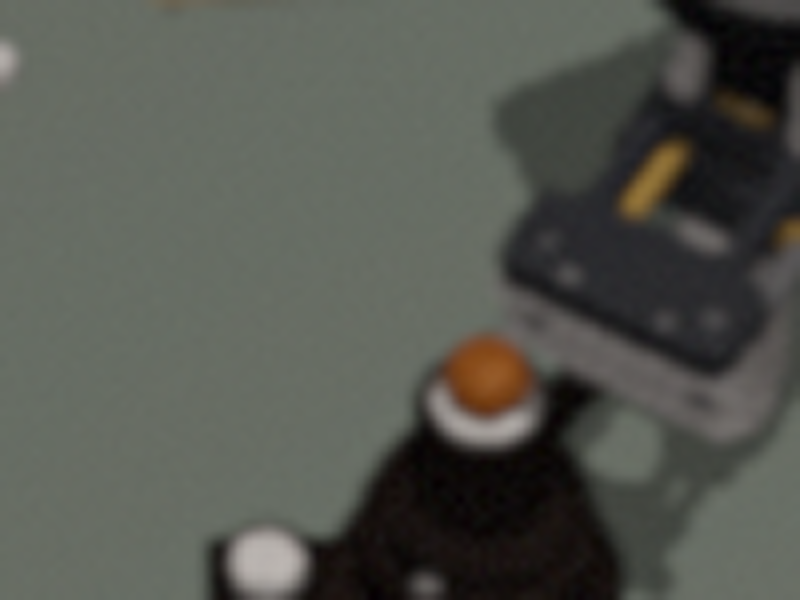

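View pics/top5.png

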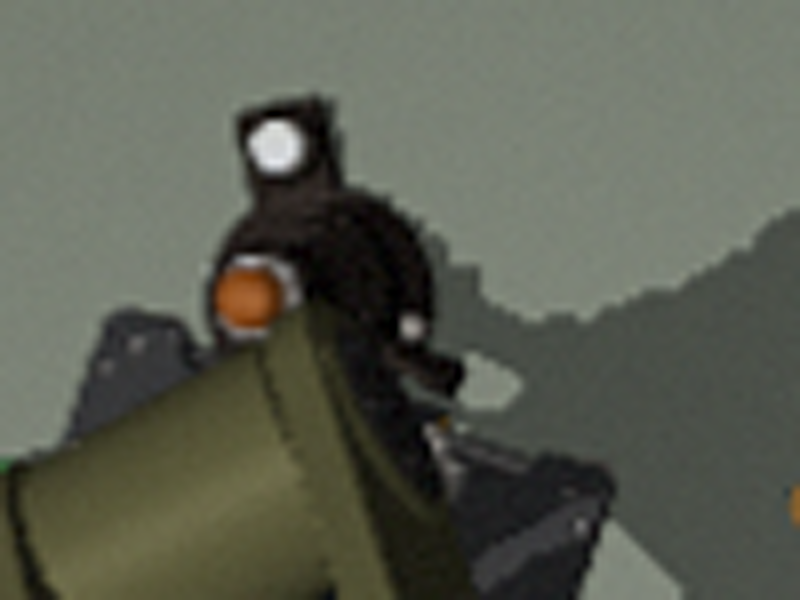

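```bash
python3 - <<'E'
from h import *
pts={}
for tag in("0","2"):
    for n,(x,y) in(("side",(315,280)),("top",(200,215))):
        c=cam(n,tag);im=c["img"][y:y+30,x:x+30].astype(int)
        m=(im[...,0]-im[...,2]>50).astype(float)*(im[...,0]-im[...,2])
        yy,xx=np.mgrid[:30,:30];pts[n]=(x+(xx*m).sum()/m.sum(),y+(yy*m).sum()/m.sum())
        print(tag,n,pts[n],(m>0).sum())
    print(tri(cam("top"),pts["top"],cam("side"),pts["side"]))
T=lambda u,v:(180+(u+.5)/8-.5,190+(v+.5)/8-.5)
print("tab",atz(cam("top"),T(448,380),.07),atz(cam("top"),T(448,380),.07)[:2]-[.466,.3095])
E
```

```text
0 side (np.float64(330.0687716978013), np.float64(298.04000661266326)) 70
0 top (np.float64(210.6265087679344), np.float64(226.79298565247097)) 47
(array([0.46549152, 0.31038138, 0.09915344]), np.float64(9.969194941667563e-05))
2 side (np.float64(330.4802168815944), np.float64(296.3478898007034)) 75
2 top (np.float64(210.36255823803472), np.float64(226.83121558661583)) 48
(array([0.46509225, 0.3096475 , 0.10437463]), np.float64(0.00035804874789228513))
tab [0.43542786 0.2450066  0.07      ] [-0.03057214 -0.0644934 ]
```

The lamp has risen about 5 mm, with the lever at 244.6° (81.5° from locked). Next I'll raise, open and line up over the neck with the jaws well away from the lever.

```bash
python3 -m creep '[[[0.1,0,-0.6],0,0],[[0.1,0,-1.2],0,0],[[0.1,0,-1.8],0.5,0.3],[[0.1,0,-1.8],1.5,1],[[0.1,0,-1.8],2.5,1],[[0.1,0,-1.8],3.5,1],[[0.1,0,-1.8],4.5,1],[[0.1,0,-1.8],5.5,1],[[0.1,0,-1.8],6.5,1],[[0.1,0,-1.8],7.5,1],[[0.1,0,-1.8],8,1],[[0.1,0,-1.8],8,1]]'; python3 go.py 0.4655 0.31 0.08 97
```

```text
time_s: 13.55
ee_pos: [0.3981, 0.2628, 0.157]
eef_rot: [3.142, 0.0, 1.691]
force: [0.1, -0.1, 0.6]
grip_width: 0.0771
units [0.774 1.452 1.54 ] twist -0.011
13.55 [0.3981 0.2628 0.157 ] [179.99   0.    96.91] [ 0.11 -0.09  0.64] 0.0771
```

```bash
python3 -m creep '[[[0.2,0.4,0],0,1],[[0.4,0.8,0],0,1],[[0.6,1.2,0],0,1],[[0.775,1.45,0],0,1],[[0.775,1.45,0],0,1],[[0.775,1.45,0.3],0,1],[[0.775,1.45,0.6],0,1],[[0.775,1.45,0.9],0,1],[[0.775,1.45,0.9],0,1]]'; python3 go.py 0.4655 0.31 0.08 97;python3 - <<'E'
from station import vision
import cv2,numpy as np
c=vision.camera("side");
x,y=(260,220);cv2.imwrite(f"pics/side6.png",cv2.resize(c["img"][y:y+120,x:x+160,::-1],None,fx=5,fy=5,interpolation=cv2.INTER_CUBIC))
E
```

```text
time_s: 14.45
ee_pos: [0.4639, 0.3093, 0.1103]
eef_rot: [-3.139, 0.001, 1.694]
force: [-0.6, -0.6, 0.2]
grip_width: 0.094
units [0.01  0.035 0.606] twist 0.009
14.45 [0.4639 0.3093 0.1103] [-1.7983e+02  8.0000e-02  9.7070e+01] [-0.65 -0.55  0.16] 0.094
```

View pics/side6.png

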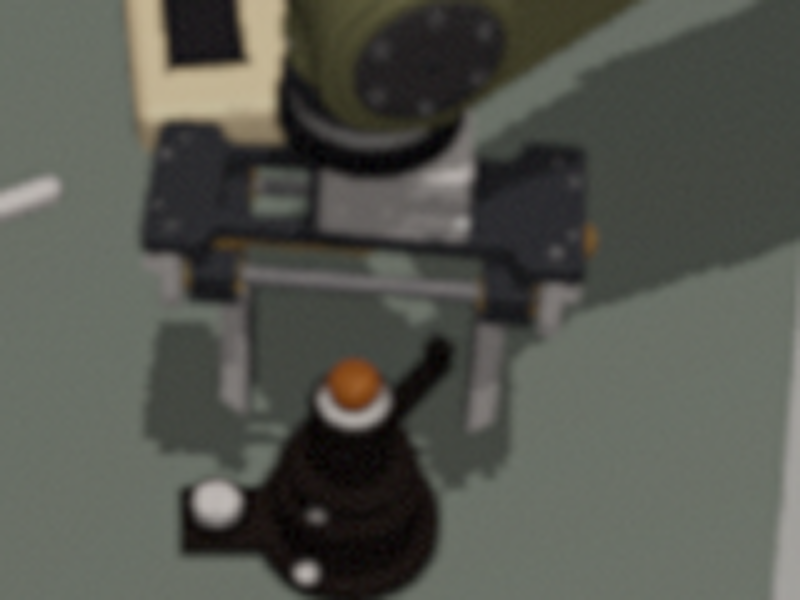

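The fingers straddle the lamp evenly, at (235,390) and (483,410), and both are clear of the lever. I'll descend and grip the neck.

```bash
python3 -m creep '[[[0.01,0.03,0.3],0,1],[[0.01,0.03,0.5],0,1],[[0.01,0.03,0.6],0,1],[[0.01,0.03,0.6],0,1]]'; python3 -m creep '[[[0,0,0],0,0.35],[[0,0,0],0,0.35],[[0,0,0],0,0.35],[[0,0,0],0,0.35],[[0,0,0],0,0.2],[[0,0,0],0,0.2],[[0,0,0],0,0.2]]' 20; python3 go.py 0.4655 0.31 0.08 97
```

```text
time_s: 14.9
ee_pos: [0.4662, 0.3108, 0.0811]
eef_rot: [-3.14, 0.001, 1.693]
force: [0.9, -1.5, 0.3]
grip_width: 0.0938
time_s: 15.6
ee_pos: [0.4665, 0.3109, 0.082]
eef_rot: [-3.142, 0.0, 1.693]
force: [0.1, -0.6, -0.7]
grip_width: 0.0413
units [-0.016 -0.022  0.039] twist -0.0
15.6 [0.4665 0.3109 0.082 ] [-180.    0.   97.] [ 0.1  -0.58 -0.66] 0.0413
```

```bash
python3 -m creep '[[[0,0,0],0,0.1],[[0,0,0],0,0.1],[[0,0,0],0,0.1],[[0,0,0],0,0.1]]' 20
```

```text
time_s: 16.0
ee_pos: [0.4665, 0.311, 0.082]
eef_rot: [3.142, -0.0, 1.693]
force: [0.6, -0.9, 0.3]
grip_width: 0.0377
```

```bash
python3 -m creep '[[[0,0,-0.06],0,0.1],[[0,0,-0.12],0,0.1],[[0,0,-0.2],0,0.1],[[0,0,-0.3],0,0.1],[[0,0,-0.4],0,0.1],[[0,0,-0.5],0,0.1],[[0,0,-0.6],0,0.1],[[0,0,-0.7],0,0.1],[[0,0,-0.8],0,0.1]]'; python3 -m creep '[[[0,0,-0.2],0,0.1],[[0,0,-0.4],0,0.1],[[0,0,-0.6],0,0.1],[[0,0,-0.8],0,0.1],[[0,0,-1],0,0.1],[[0,0,-1],0,0.1],[[0,0,-1],0,0.1]]'; python3 - <<'E'
from station import vision
import cv2,numpy as np
c=vision.camera("side");
x,y=(260,200);cv2.imwrite(f"pics/side7.png",cv2.resize(c["img"][y:y+150,x:x+200,::-1],None,fx=4,fy=4,interpolation=cv2.INTER_CUBIC))
np.savez("side3.npz",**c)
E
```

```text
time_s: 16.9
ee_pos: [0.4665, 0.3109, 0.1224]
eef_rot: [3.142, 0.0, 1.693]
force: [-0.0, -0.9, -1.7]
grip_width: 0.0378
time_s: 17.6
ee_pos: [0.4665, 0.3109, 0.1719]
eef_rot: [3.142, -0.0, 1.693]
force: [-0.2, -0.1, -2.7]
grip_width: 0.038
```

View pics/side7.png

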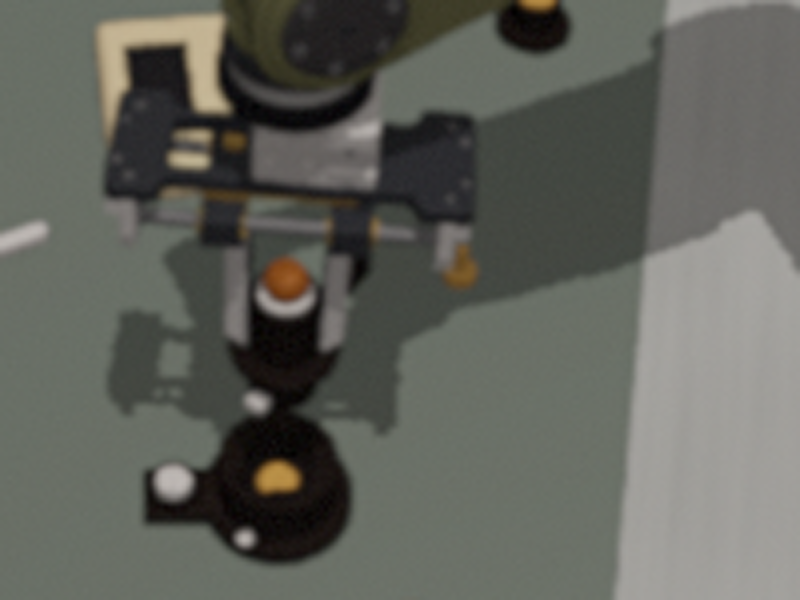

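The lamp is clear of the mount and held upright by its neck at (285,330), and the empty socket shows below. Now across to the tray, whose centre I measured at (0.514,-0.303).

```bash
python3 go.py 0.514 -0.303 0.172 97
```

```text
units [-1.2302e+01 -5.5000e-01 -5.0000e-03] twist 0.0
17.65 [0.4663 0.3109 0.1716] [-1.7997e+02  1.0000e-02  9.7000e+01] [-0.24  0.44 -2.3 ] 0.0375
```

```bash
python3 -m creep '[[[-0.2,0,0],0,0.1],[[-0.6,-0.03,0],0,0.1],[[-1.1,-0.05,0],0,0.1],[[-1.6,-0.07,0],0,0.1],[[-2.1,-0.09,0],0,0.1],[[-2.6,-0.12,0],0,0.1],[[-3.1,-0.14,0],0,0.1],[[-3.6,-0.16,0],0,0.1],[[-4.1,-0.18,0],0,0.1],[[-4.6,-0.2,0],0,0.1],[[-5.1,-0.23,0],0,0.1],[[-5.6,-0.25,0],0,0.1]]' && python3 -m creep '[[[-0.5,-0.02,0],0,0.1],[[-1,-0.05,0],0,0.1],[[-1.5,-0.07,0],0,0.1],[[-2,-0.09,0],0,0.1],[[-2.5,-0.11,0],0,0.1],[[-3,-0.14,0],0,0.1],[[-3.5,-0.16,0],0,0.1],[[-4,-0.18,0],0,0.1],[[-4.5,-0.2,0],0,0.1],[[-5,-0.23,0],0,0.1],[[-5.5,-0.25,0],0,0.1],[[-5.8,-0.26,0],0,0.1]]'; python3 go.py 0.514 -0.303 0.085 97
```

```text
time_s: 18.85
ee_pos: [0.4878, 0.0299, 0.1716]
eef_rot: [-3.141, 0.0, 1.693]
force: [0.5, 0.1, -1.0]
grip_width: 0.0376
time_s: 20.05
ee_pos: [0.51, -0.2597, 0.1715]
eef_rot: [-3.141, -0.0, 1.692]
force: [-0.8, 0.2, -1.7]
grip_width: 0.0377
units [-0.869 -0.024  1.729] twist -0.009
20.05 [ 0.51   -0.2597  0.1715] [-1.7996e+02 -2.0000e-02  9.6930e+01] [-0.78  0.19 -1.68] 0.0377
```

```bash
python3 -m creep '[[[-0.3,-0.01,0],0,0.1],[[-0.6,-0.02,0],0,0.1],[[-0.8,-0.024,0],0,0.1],[[-0.85,-0.024,0],0,0.1],[[-0.85,-0.024,0],0,0.1],[[-0.85,-0.024,0],0,0.1],[[-0.85,-0.024,0.3],0,0.1],[[-0.85,-0.024,0.6],0,0.1],[[-0.85,-0.024,0.8],0,0.1],[[-0.85,-0.024,1],0,0.1],[[-0.85,-0.024,1],0,0.1]]'; python3 go.py 0.514 -0.303 0.064 97; python3 - <<'E'
from station import vision
import cv2,numpy as np
o=[]
for n,x,y in (("side",290,110),("top",360,160)):
    c=vision.camera(n);np.savez(n+"4.npz",**c)
    o.append(cv2.resize(c["img"][y:y+100,x:x+100,::-1],None,fx=4,fy=4,interpolation=cv2.INTER_CUBIC))
cv2.imwrite("pics/b8.png",np.hstack(o))
E
```

```text
time_s: 21.15
ee_pos: [0.5142, -0.2998, 0.1204]
eef_rot: [-3.14, -0.002, 1.693]
force: [0.2, 0.7, -1.2]
grip_width: 0.0374
units [-0.064 -0.009  1.128] twist 0.0
21.15 [ 0.5142 -0.2998  0.1204] [-1.799e+02 -9.000e-02  9.700e+01] [ 0.21  0.74 -1.22] 0.0374
```

View pics/b8.png

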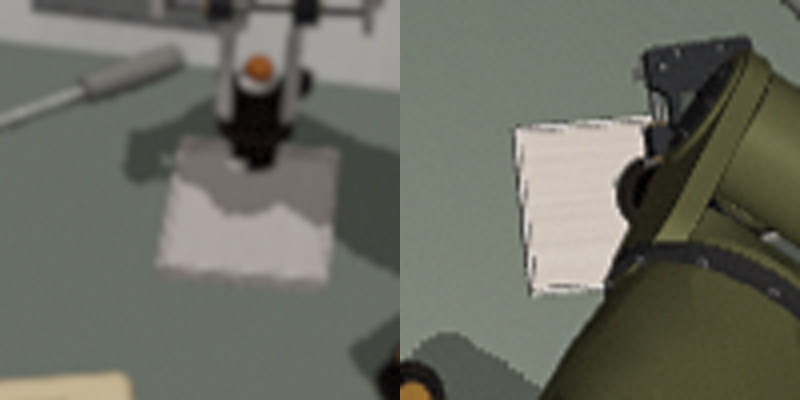

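The lamp hangs upright over the tray (left panel, about (258,160)). I'll lower it carefully and watch for contact.

```bash
python3 -m creep '[[[-0.05,0,0.3],0,0.1],[[-0.05,0,0.6],0,0.1],[[-0.05,0,0.8],0,0.1],[[-0.05,0,0.95],0,0.1],[[-0.05,0,1.02],0,0.1],[[-0.05,0,1.02],0,0.1],[[-0.05,0,1.02],0,0.1]]'; python3 -m creep '[[[0,0,0.02],0,0.1],[[0,0,0.02],0,0.1],[[0,0,0.02],0,0.1]]'; python3 -m creep '[[[0,0,0.02],0,0.1],[[0,0,0.02],0,0.1],[[0,0,0.02],0,0.1]]'; python3 -m creep '[[[0,0,0.02],0,0.1],[[0,0,0.02],0,0.1],[[0,0,0.02],0,0.1]]'
```

```text
time_s: 21.95
ee_pos: [0.5152, -0.3028, 0.0714]
eef_rot: [3.141, 0.0, 1.693]
force: [0.7, 0.7, -2.1]
grip_width: 0.0379
time_s: 22.25
ee_pos: [0.515, -0.3028, 0.0702]
eef_rot: [3.141, 0.0, 1.693]
force: [0.4, -0.3, -0.7]
grip_width: 0.0377
time_s: 22.55
ee_pos: [0.5149, -0.3027, 0.0689]
eef_rot: [-3.142, -0.0, 1.693]
force: [0.4, 0.1, -1.1]
grip_width: 0.0378
time_s: 22.85
ee_pos: [0.5149, -0.3027, 0.0679]
eef_rot: [-3.141, -0.0, 1.693]
force: [0.7, 0.2, -2.0]
grip_width: 0.0377
```

```bash
for k in 1; do python3 -m creep '[[[0,0,0.02],0,0.1],[[0,0,0.02],0,0.1]]'; python3 -m creep '[[[0,0,0.02],0,0.1],[[0,0,0.02],0,0.1]]'; python3 -m creep '[[[0,0,0.02],0,0.1],[[0,0,0.02],0,0.1]]';python3 -m creep '[[[0,0,0.01],0,0.1],[[0,0,0.01],0,0.1]]';done
```

```text
time_s: 23.05
ee_pos: [0.5149, -0.3027, 0.0668]
eef_rot: [-3.141, -0.0, 1.693]
force: [0.0, 0.1, -1.4]
grip_width: 0.0376
time_s: 23.25
ee_pos: [0.5149, -0.3027, 0.0658]
eef_rot: [-3.141, -0.0, 1.693]
force: [-0.6, 0.4, -1.9]
grip_width: 0.0379
time_s: 23.45
ee_pos: [0.5149, -0.3027, 0.0648]
eef_rot: [-3.141, -0.0, 1.693]
force: [-0.5, 1.4, -0.9]
grip_width: 0.0377
time_s: 23.65
ee_pos: [0.5149, -0.3027, 0.0644]
eef_rot: [-3.142, 0.0, 1.693]
force: [0.1, 0.4, -1.6]
grip_width: 0.0374
```

```bash
python3 -m creep '[[[0,0,0.01],0,0.1],[[0,0,0.01],0,0.1]]'; python3 -m creep '[[[0,0,0.01],0,0.1],[[0,0,0.01],0,0.1]]'; python3 -m creep '[[[0,0,0.01],0,0.1],[[0,0,0.01],0,0.1]]'
```

```text
time_s: 23.85
ee_pos: [0.515, -0.3028, 0.0643]
eef_rot: [3.141, 0.0, 1.693]
force: [-1.6, 0.7, 3.8]
grip_width: 0.0376
time_s: 24.05
ee_pos: [0.515, -0.3029, 0.0643]
eef_rot: [3.141, 0.001, 1.693]
force: [-4.6, 1.5, 9.4]
grip_width: 0.0379
time_s: 24.25
ee_pos: [0.515, -0.3029, 0.0643]
eef_rot: [3.141, 0.001, 1.693]
force: [-6.7, 2.8, 14.9]
grip_width: 0.0378
```

It has contact at TCP z 0.064, as expected. I'll relieve the preload and release.

```bash
python3 -m creep '[[[0,0,-0.02],0,0.1],[[0,0,-0.02],0,0.1],[[0,0,-0.02],0,0.45],[[0,0,-0.02],0,0.5],[[0,0,-0.02],0,0.6],[[0,0,-0.02],0,0.8],[[0,0,-0.02],0,1],[[0,0,-0.02],0,1],[[0,0,-0.02],0,1],[[0,0,-0.02],0,1],[[0,0,-0.02],0,1],[[0,0,-0.02],0,1]]';  python3 -m creep '[[[0,0,-0.2],0,1],[[0,0,-0.5],0,1],[[0,0,-1],0,1],[[0,0,-1.5],0,1],[[0,0,-2],0,1],[[0,0,-2.5],0,1],[[0,0,-3],0,1],[[0,0,-3],0,1]]'; python3 - <<'E'
from station import vision
import cv2,numpy as np
o=[]
for n,x,y in (("side",290,110),("top",360,160)):
    c=vision.camera(n);np.savez(n+"5.npz",**c)
    cv2.imwrite(f"pics/{n}9.png",c["img"][...,::-1])
    o.append(cv2.resize(c["img"][y:y+100,x:x+100,::-1],None,fx=4,fy=4,interpolation=cv2.INTER_CUBIC))
cv2.imwrite("pics/b9.png",np.hstack(o))
E
```

```text
time_s: 25.45
ee_pos: [0.515, -0.3027, 0.064]
eef_rot: [3.142, 0.0, 1.693]
force: [0.7, -0.4, 0.0]
grip_width: 0.0941
time_s: 26.25
ee_pos: [0.5159, -0.3033, 0.219]
eef_rot: [3.136, 0.005, 1.693]
force: [0.3, 0.2, -0.8]
grip_width: 0.094
```

View pics/b9.png

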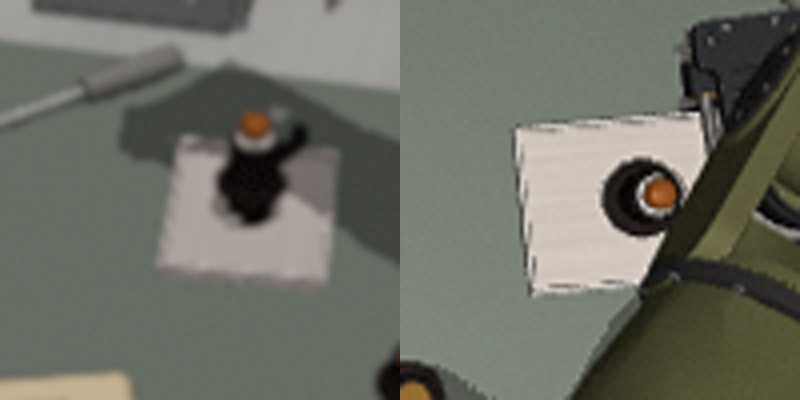

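View pics/side9.png

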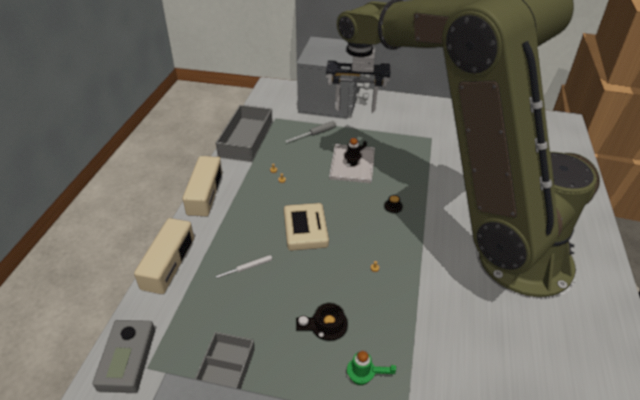

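The lamp stands upright in the middle of the tray (side px (353,155)), the gripper is well clear, and the bystanders are where they were. One numeric check before I hand in.

```bash
python3 -m creep '[[[0,0,0],0,1],[[0,0,0],0,1],[[0,0,0],0,1],[[0,0,0],0,1],[[0,0,0],0,1]]'; python3 - <<'E'
from h import *
from station import vision
pts={}
for k in range(2):
    for n,(x,y) in(("side",(342,130)),("top",(412,196))):
        c=vision.camera(n);im=c["img"][y:y+22,x:x+22].astype(int)
        m=(im[...,0]-im[...,2]>50)*(im[...,0]-im[...,2]);yy,xx=np.mgrid[:22,:22]
        pts[n]=(x+(xx*m).sum()/m.sum(),y+(yy*m).sum()/m.sum())
    print(pts,tri(cam("top"),pts["top"],cam("side"),pts["side"]))
print("expected bulb centre ~z .088 at (.515,-.303)")
E
```

```text
time_s: 26.85
ee_pos: [0.5149, -0.3027, 0.2137]
eef_rot: [-3.141, -0.0, 1.693]
force: [-0.1, -0.1, 0.4]
grip_width: 0.0944
{'side': (np.float64(353.32020547945206), np.float64(140.54931506849314)), 'top': (np.float64(424.8060422960725), np.float64(208.09546827794563))} (array([ 0.51464598, -0.30678272,  0.08733553]), np.float64(0.00122611934176276))
{'side': (np.float64(353.3208647906657), np.float64(140.54770075497598)), 'top': (np.float64(424.79859296482414), np.float64(208.09989949748743))} (array([ 0.51463612, -0.30675287,  0.08736306]), np.float64(0.0012172406931650827))
expected bulb centre ~z .088 at (.515,-.303)
```

```bash
python3 -c "
from station import ctrl;print(ctrl.hand_in())"
```

```text
the job is handed in; nothing more can be done
None
```

The signal lamp is out of its mount and standing upright on its foot near the centre of the aluminium tray, released. I handed the job in at about 27 s of the 67 s allowed.

- **Unlocking:** I pressed the release button to its dead stop with about 13.5 N. Pushing the lever anticlockwise met a hard stop at about 82° from locked, with 33 N measured at the tool. Once I eased the push, the lamp had risen about 5 mm.
- **Moving:** I gripped the neck at 20 N, lifted the lamp straight off and carried it to the tray. I lowered it until the foot touched (about 15 N on the tool), eased off that load and opened the jaws.
- **Last checks:**
    - The bulb centre measured (0.515, -0.307, 0.087) m, against about (0.515, -0.303, 0.088) expected. The 4 mm difference in y is probably camera calibration and partial occlusion.
    - Two successive readings of the bulb matched to within 0.1 mm, so the lamp is at rest.
    - The gripper is about 150 mm above where it let go, and the tool force reads about zero.
    - The bystanders and the green lamp look unmoved, but I checked them only by eye.

No check failed. In the first two-camera measurements, the lamp, button and lever tab came out 3 to 5 mm lower than the heights given. I therefore set heights by feel at the button and the tray.

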